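# Set the toaster for thick slices at the marked browning

### The job

Set the toaster up for thick slices: slide the blue slot-width grip fully home to its wide end (the end with the thick bar icon, towards the dial), and turn the black browning dial until its white pointer lines up with the green marker. Do not shift the green marker, leave the kettle, mug and jar where they are, and let go of everything at the end.

Things in the scene. Friction and masses are not known exactly. Their poses are not given: they have to be found in the camera images.
- toaster: Fixed long-slot toaster, steel with black ends, 194 (x) x 420 (y) x 190 mm high. Origin: centre of its underside, on the table; own +y runs along its length to the dial end, own z is up; yaw within 0.45 rad. All controls stand on its flat top, 190 mm above the table. Empty bread slot at own x 20 to 60, y -200 to 80 mm. A lift lever on the dial end sticks out 25 mm.
- width_slide (a joint): Blue slot-width grip on the toaster's top: a block 30 mm (toaster's own x) x 24 mm (own y), its top 38 mm above the toaster's top, at own x -58 mm. Value in m: 0 = narrow end (thin bar icon), 0.080 = wide end stop (thick bar icon); grows along the toaster's own +y, towards the dial. Dry friction 1.5 N, no spring, stays where left.
- slide_top (a point): Centre of the top face of the blue grip (228 mm above the table); moves with it.
- slide_end (a point): Fixed point on the toaster: where slide_top is when the grip is at its wide end stop.
- dial (a joint): Black browning dial, upright axis, turning in rad, growing clockwise from above, stops at 0 and 4.71; starts 0.6 to 2.8 short of the marker. Skirt 72 mm round, 13 mm high; on it a grip bar 64 long, 16 thick, top 237 mm above the table. At value v the pointer points to toaster yaw + 2.356 - v (counter-clockwise from world x, from above). Friction 0.05 N m, no spring, stays where left.
- dial_grip (a point): Point on the dial's axis inside the grip bar, 223 mm above the table, 14 mm below the bar's top: the height to grip at. Nothing stands within 55 mm of the axis except the low marker ring.
- dial_pointer (a point): Point straight along the white pointer line (painted on one half of the bar's top and its end), 45 mm from the dial's axis; turns with the dial. It lies over marker_tip when the dial is set.
- marker (a joint): Angle of the green marker in rad, on the same scale, zero and direction as the dial: the dial is set when both values are equal. The marker turns on a light ring (friction about 0.05 N m) and must not be moved.
- marker_tip (a point): Middle of the green marker tab, 16 mm (radially) x 10 mm x 4 mm, on a flat ring round the dial's skirt; 45 mm from the dial's axis, its top 5 mm above the toaster's top.
- kettle: Loose black kettle, 160 mm across, 222 mm tall, with a handle to its own +y (reaching 125 mm from its axis) and a spout to its own -y (95 mm). Origin: centre of its underside. Bystander beyond the dial end of the toaster.
- mug: Loose blue mug, 80 mm across, 95 mm tall, handle to its own +y. Origin: centre of its underside. Bystander, one of two things standing beyond the toaster's other end.
- jar: Loose jam jar with a red lid, 72 mm across, 110 mm tall. Origin: centre of its underside. Bystander; it and the mug may swap places.

How it is judged (in metres and radians):
At the end, for the whole second after the job is handed in: The blue grip is within 5 mm of its wide end stop, and the dial is at rest with its pointer point within 6 mm (about 7.5 degrees) of the green marker's middle (value of joint width_slide above 0.075 m and horizontal distance between dial_pointer and marker_tip below 0.006 m and velocity of joint dial between -0.05 and 0.05 rad/s); the robot touches nothing.
It fails at once if the green marker was shifted by more than 4 mm (distance of marker_tip from where it was at the start of the episode above 0.004 m).
It fails at once if the kettle, mug or jar was moved by more than 20 mm (distance of any of kettle, mug, jar from where it was at the start of the episode above 0.02 m).
It also fails if it takes over 58 s, if anything falls off the work surface, if the arm or the gripper's body presses on something with over 40 N, if the wrist force passes 120 N, or if a joint passes its speed limit or range.

### The arm

A 6-joint arm with a two-finger parallel gripper is mounted at the origin on the work surface. World frame = base frame: x ahead of the robot, y to its left, z up, the work surface at z = 0. Lengths are in mm, angles in rad, forces in N, time in s.
With the tool pointing down it reaches from about 275 to 875 mm from the base axis. Payload 12.5 kg.
Tool frame: the origin (TCP) lies on the front face of the gripper's body, between the roots of the fingers; the fingertips stand 73 mm ahead of it and the grasp point (between the pads) lies 54 mm ahead of it; x points along the fingers, z is the direction in which the jaws open and shut, and the axes are right-handed (so a half turn about x gives the same grasp; the last joint's range is limited). The gripper opens to 85 mm and grips with 20 to 120 N. Pads are 22 mm wide; open, the fingers measure 114 mm over their backs; the gripper's body (76 mm by 85 mm) begins 54 mm behind the grasp point. The pads swing forward as they close: fully open they stand 13 mm farther back than shut.
Start: joints at [-1.371, 0.351, 1.652, -0, 1.139, -0.085], TCP at [154.551, -527.825, 303.89] pointing down, gripper open.
Joint ranges: [-2.75, 2.75], [-0.79, 2.1], [0.01, 2.65], [-1.57, 4.71], [0.07, 3.14], [-2.87, 2.87]. Speed limits (rad/s): [2.22, 2.22, 2.79, 3.14, 3.14, 3.14].

### API

Orientations are given as a unit quaternion [w, x, y, z].
In Python, from bench import env, camera gives the robot as it stands. The module is installed in compiled form; this text tells all that it offers.
- The arm moves only by the tool drive_tool, never from a script. Its argument "increments" is a list of rows, each a list of 5 numbers: the shift along the tool's x, y, z in units of 25 mm (1.0 is 25 mm), then the turn about the tool's x in degrees, then the opening, from 0 (shut) to 1 (fully open). A call has exactly 5 rows; each row shifts and turns the commanded pose from where the row before left it, along the tool's axes as they then stand; what a row does not reach is not made up. A row lasts 1/10 s, in which the tool goes at most 50 mm and 8.59 degrees, less where a joint would pass 70% of its speed; a pose out of reach is approached as far as the arm can. A call is refused whole if a number of a shift passes 1 or a number of a turn 8.59, either way. A call with a gripper value outside its range is refused whole. The fingers move at their own pace and stop on an object; "grip_force" is the grip in N (left out, the last holds). Time passes only in rows, so rows that do not move let the fingers close, or fill a call up. It gives the time, the measured TCP pose, the force and the opening at its end, in the units of the state.
- env.observe(): the state, without advancing time (a new reading comes with each control period).
- camera(name): name is "scene" or "top"; returns a dict with "frame" (420x560x3 uint8, red, green, blue), "mtx" (3x3 intrinsics, pixels), "k1" (the pictures are not rectified: a ray, as slopes to the right and down, at radius r is drawn at 1 + k1 r^2 times it, then the intrinsics apply), "rvec" (rotation vector, rad) and "tvec" (3), from world to camera coordinates, as OpenCV has them. Camera axes: x right, y down, z forward; pixel columns grow to the right and rows downward; lengths in mm; the calibration is good to about 2 mm. A picture is of the moment at which its call begins. There is no depth.
- env.finish_job(): hands the job in, once; it reports no verdict.
The state is a dict: "time_s": time; "qpos": joint angles; "qvel": joint speeds; "tau": joint torques, N m; "tool_pos": TCP position; "tcp_rot": TCP orientation; "force": force on the tool from outside, world axes, zero at the start; "ft_torque": the same for the moment, N m; "finger_gap": finger opening in mm.
Only numpy, scipy, OpenCV 4.12 (cv2) and the standard library are available. Lean on these libraries where they do the work, as an engineer would, in place of code of your own. Each camera call takes 0.05 s, during which the arm holds its last target. There are 200 camera calls.

## Working session

There is one attempt and no reset: what is moved stays moved. The work goes in short steps, Python scripts to look and compute and a tool call to move; the robot and the scene stay as the last step left them, time stands still between calls to the robot, and variables do not carry over. Pictures are saved under pics/ and viewed, about 8 in all and at most 12, crops included, and the job is handed in when it is done.

Besides the shell and the picture viewer there is one more tool, called by a JSON object that holds its "op" and its "data". drive_tool: Moves the arm, as the interface text tells. Its arguments: {"type":"object","properties":{"increments":{"type":"array","items":{"type":"array","items":{"type":"number"}}},"grip_force":{"type":"number"}},"required":["increments"]}

```bash
mkdir -p pics; cat > h.py <<'E'
import numpy as np, cv2
from bench import env, camera
def snap(name,fn,crop=None,scale=1):
    c=camera(name); f=c["frame"][:,:,::-1]
    if crop: x0,y0,x1,y1=crop; f=f[y0:y1,x0:x1]
    cv2.imwrite("pics/"+fn,cv2.resize(f,None,fx=scale,fy=scale,interpolation=cv2.INTER_CUBIC)); return c
def und(c,u,v):
    K=np.array(c["mtx"]);d=np.array([(u-K[0,2])/K[0,0],(v-K[1,2])/K[1,1]]);s=d.copy()
    for _ in range(30): s=d/(1+c["k1"]*(s@s))
    return s
def pt(c,u,v,z):
    R=cv2.Rodrigues(np.array(c["rvec"],float))[0];t=np.array(c["tvec"],float).ravel()
    d=R.T@np.array([*und(c,u,v),1]);o=-R.T@t
    return o+d*(z-o[2])/d[2]
def proj(c,p):
    R=cv2.Rodrigues(np.array(c["rvec"],float))[0];q=R@np.array(p,float)+np.array(c["tvec"],float).ravel()
    s=q[:2]/q[2];s=s*(1+c["k1"]*(s@s));K=np.array(c["mtx"]);return K[0,0]*s[0]+K[0,2],K[1,1]*s[1]+K[1,2]
E
python3 - <<'E'
from h import *
a=snap("top","a.png",scale=1.4);b=snap("scene","b.png",scale=1.4)
for c in(a,b):
    R=cv2.Rodrigues(np.array(c["rvec"],float))[0];print(-R.T@np.array(c["tvec"],float).ravel(),R[2],c["k1"],c["mtx"])
print(env.observe())
E
```

```text
[ 198.75745947    4.48965398 1675.25787589] [ 0.20322194  0.00543206 -0.97911763] -0.13990793596294315 [[442.08278136   0.         279.58865644]
 [  0.         442.08278136 207.03247829]
 [  0.           0.           1.        ]]
[ 971.87596331 -775.50954677 1109.1033301 ] [-0.36218119  0.58035799 -0.72938974] -0.04683118540365186 [[430.29535784   0.         283.45148512]
 [  0.         430.29535784 204.94112793]
 [  0.           0.           1.        ]]
{'time_s': 0.1, 'qpos': array([-1.37057549e+00,  3.51177848e-01,  1.65237360e+00,  2.46357761e-05,
        1.13909041e+00, -8.46184551e-02]), 'qvel': array([ 0.00131126,  0.00030367, -0.00161349, -0.00094534, -0.00053269,
        0.00044076]), 'tau': array([-6.96921361e-04, -5.06836939e+01, -2.91875124e+01, -1.13684200e-04,
        2.64101960e-03,  2.21391025e-05]), 'tool_pos': array([ 154.52563936, -527.6110614 ,  303.40954814]), 'tcp_rot': array([ 0.56563304,  0.42422387,  0.56617656, -0.42371863]), 'force': array([ 0.57460822, -0.01203048, -0.45337077]), 'ft_torque': array([-0.00139923, -0.01510153,  0.06061929]), 'finger_gap': 85.78854424561894}
```

View pics/a.png

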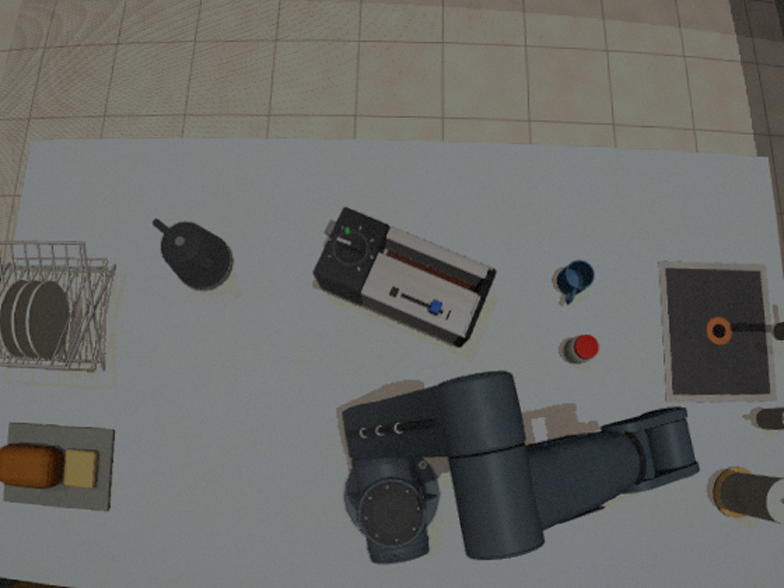

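View pics/b.png

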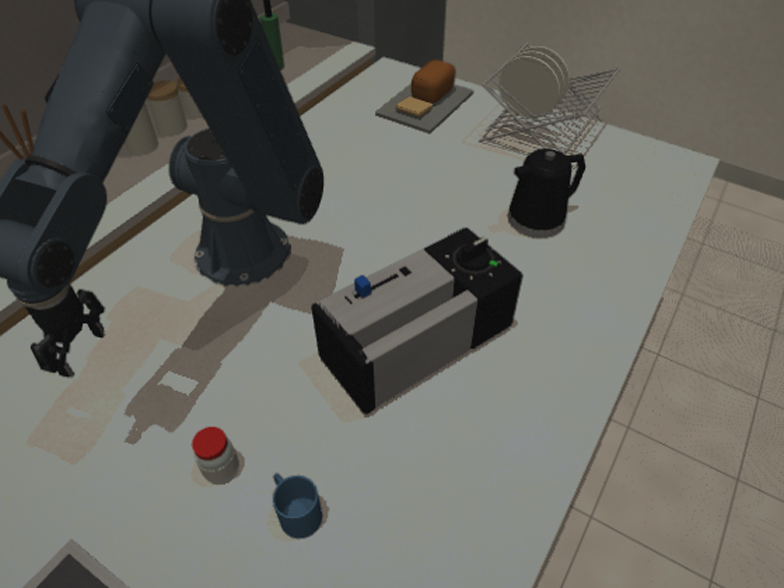

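The top view shows the toaster with its dial end to the upper left: dial at about (350,245), green tab at (347,231), blue grip at (435,307). In the scene view the grip is at (363,287) and the dial at (474,257). The mug and jar stand near the narrow end, the kettle beyond the dial. I'll enlarge both.

```bash
python3 - <<'E'
from h import *
a=snap("top","c.png",(220,140,360,250),5.6);b=snap("scene","d.png",(215,155,385,300),4.5)
E
```

```text
(no output)
```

View pics/c.png

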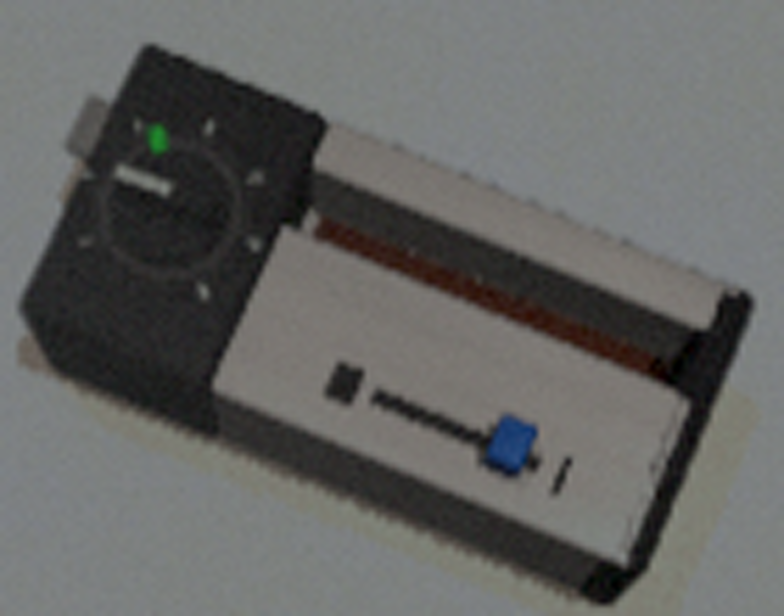

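View pics/d.png

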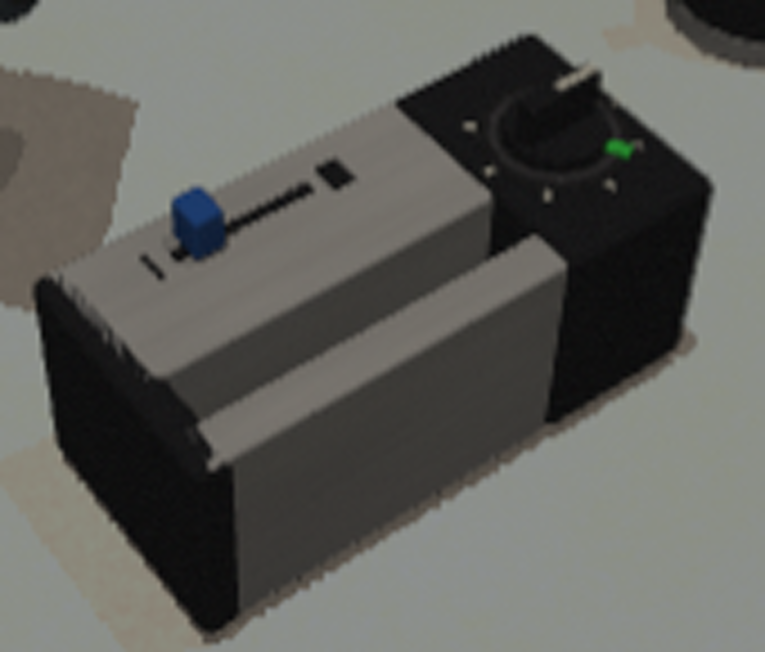

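Top crop: green tab (157,138), pointer stripe (118,173)-(172,188), ring centre (172,210), blue top centre (514,440). Scene crop: green (620,149), stripe (557,85)-(600,70), blue top centre (198,205). The pointer is about 50–60° counter-clockwise of the marker.

```bash
python3 - <<'E'
from h import *
a=camera("top");b=camera("scene")
P=lambda X,Y,z:pt(a,220+X/5.6-.4,140+Y/5.6-.4,z).round(1)
Q=lambda X,Y,z:pt(b,215+X/4.5-.4,155+Y/4.5-.4,z).round(1)
for n,f,L in(("top",P,dict(farD=(148,46,190),farN=(752,298,190),nearN=(645,565,190),nearD=(22,305,190),ring=(172,210,193),green=(157,138,195),s0=(118,173,237),s1=(172,188,237),blue=(514,440,228),thin=(563,475,190),thick=(345,383,190),seamfar=(325,118,190))),
 ("scene",Q,dict(farD=(712,187,190),nearD=(532,37,190),nearN=(38,282,190),farN=(208,468,190),ring=(557,137,193),green=(620,149,195),s0=(600,70,237),s1=(557,85,237),blue=(198,205,228),thin=(152,266,190),thick=(335,173,190)))):
  for k,v in L.items(): print(n,k,f(*v))
E
```

```text
top farD [718.2 137.  190. ]
top farN [ 563.9 -243.6  190. ]
top nearN [ 396.  -177.1  190. ]
top nearD [548.  207.8 190. ]
top ring [610.1 117.2 193. ]
top green [656.  128.3 195. ]
top s0 [620.3 147.5 237. ]
top s1 [611.7 114.4 237. ]
top blue [464.  -94.3 228. ]
top thin [ 450.  -126.9  190. ]
top thick [503.8   7.1 190. ]
top seamfar [673.2  23.8 190. ]
scene farD [722.6 129.2 190. ]
scene nearD [551.2 198.9 190. ]
scene nearN [ 395.4 -177.   190. ]
scene farN [ 567.9 -239.3  190. ]
scene ring [614.6 113.6 193. ]
scene green [656.6 124.  195. ]
scene s0 [626.7 143.8 237. ]
scene s1 [609.1 115.1 237. ]
scene blue [464.8 -96.3 228. ]
scene thin [ 448.6 -127.3  190. ]
scene thick [503.6   6.3 190. ]
```

{"op": "drive_tool", "data": {"increments": [[-0.3,0,0,-8,1],[-0.3,0,0,-8,1],[-0.3,0,0,-8,1],[-0.3,0,0,-8,1],[-0.3,0,0,-8,1]]}}

```text
time_s: 0.8
tool_pos: [154.6, -527.8, 341.6]
tcp_rot: [0.677, 0.203, 0.677, -0.203]
force: [0.9, 0.9, -0.1]
finger_gap: 85.8
```

{"op": "drive_tool", "data": {"increments": [[0,0,0,-6,1],[0,0,0,-6,1],[0,0,0,0,1],[0,0,0,0,1],[0,0,0,0,1]]}}

```text
time_s: 1.3
tool_pos: [154.6, -527.8, 341.4]
tcp_rot: [0.694, 0.134, 0.694, -0.134]
force: [0.2, -0.5, -0.8]
finger_gap: 85.2
```

```bash
cat >> h.py <<'E'
from scipy.spatial.transform import Rotation as Ro
def go(x,y,z,deg):
    s=env.observe();q=s["tcp_rot"];R=Ro.from_quat([q[1],q[2],q[3],q[0]]).as_matrix()
    zd=np.degrees(np.arctan2(R[1,2],R[0,2]))
    print("pos",s["tool_pos"].round(1),"xaxis",R[:,0].round(3),"zdeg",zd.round(2),"t",s["time_s"],"F",s["force"].round(1),"gap",s["finger_gap"].round(1),"q",s["qpos"].round(2))
    print("units",(R.T@(np.array([x,y,z])-s["tool_pos"])/25).round(3),"turn",-(deg-zd))
E
python3 -c "
from h import *
go(464.4,-95.3,330,-22.1)"
```

```text
Traceback (most recent call last):
  File "h.py", line 22, in go
    print("pos",s["tool_pos"].round(1),"xaxis",R[:,0].round(3),"zdeg",zd.round(2),"t",s["time_s"],"F",s["force"].round(1),"gap",s["finger_gap"].round(1),"q",s["qpos"].round(2))
                                                                                                                                ^^^^^^^^^^^^^^^^^^^^^
AttributeError: 'float' object has no attribute 'round'
```

```bash
sed -i 's/s\["finger_gap"\].round(1)/round(float(s["finger_gap"]),1)/' h.py
```

{"op": "drive_tool", "data": {"increments": [[0,0.826,0.2,0,1],[0,0.826,0.2,0,1],[0,0.826,0.2,0,1],[0,0.826,0.2,0,1],[0,0.826,0.2,0,1]]}}

```text
time_s: 1.8
tool_pos: [216.3, -440.4, 341.4]
tcp_rot: [0.694, 0.134, 0.694, -0.134]
force: [-0.4, 0.1, -0.5]
finger_gap: 85.4
```

{"op": "drive_tool", "data": {"increments": [[0,0.826,0.2,0,1],[0,0.826,0.2,0,1],[0,0.826,0.2,0,1],[0,0.826,0.2,0,1],[0,0.826,0.2,0,1]]}}

```text
time_s: 2.3
tool_pos: [277.7, -353.7, 341.4]
tcp_rot: [0.694, 0.134, 0.694, -0.134]
force: [0.1, -0.1, -1.0]
finger_gap: 85.3
```

{"op": "drive_tool", "data": {"increments": [[0,0.826,0.2,0,1],[0,0.826,0.2,0,1],[0,0.826,0.2,0,1],[0,0.826,0.2,0,1],[0,0.826,0.2,0,1]]}}

```text
time_s: 2.8
tool_pos: [339.1, -267.0, 341.5]
tcp_rot: [0.694, 0.134, 0.694, -0.134]
force: [0.4, -0.2, -0.1]
finger_gap: 85.5
```

{"op": "drive_tool", "data": {"increments": [[0,0.826,0.2,0,1],[0,0.826,0.2,0,1],[0,0.826,0.2,0,1],[0,0.826,0.2,0,1],[0,0.826,0.2,0,1]]}}

```text
time_s: 3.3
tool_pos: [400.5, -180.2, 341.5]
tcp_rot: [0.694, 0.134, 0.694, -0.134]
force: [0.9, -0.6, -0.3]
finger_gap: 85.3
```

{"op": "drive_tool", "data": {"increments": [[0,0.826,0.2,0,1],[0,0.826,0.2,0,1],[0,0.826,0.2,0,1],[0,0.826,0.2,0,1],[0,0.826,0.2,0,1]]}}

```text
time_s: 3.8
tool_pos: [461.9, -93.5, 341.4]
tcp_rot: [0.694, 0.134, 0.694, -0.134]
force: [0.2, 0.7, -0.5]
finger_gap: 85.7
```

```bash
python3 -c "
from h import *
go(464.4,-95.3,270,-22.1)"
```

```text
pos [461.9 -93.5 341.4] xaxis [ 0. -0. -1.] zdeg -21.78 t 3.8 F [ 0.2  0.7 -0.5] gap 85.7 q [-0.3   0.17  1.8   0.    1.18  0.08]
units [ 2.858 -0.03   0.119] turn 0.3161911976003644
```

{"op": "drive_tool", "data": {"increments": [[0.57,-0.03,0.12,0.3,1],[0.57,0,0,0,1],[0.57,0,0,0,1],[0.57,0,0,0,1],[0.57,0,0,0,1]]}}

```text
time_s: 4.3
tool_pos: [464.0, -96.1, 269.6]
tcp_rot: [0.694, 0.135, 0.694, -0.135]
force: [0.3, 0.2, 0.2]
finger_gap: 85.3
```

{"op": "drive_tool", "data": {"increments": [[0,0,0,0,0.2],[0,0,0,0,0.2],[0,0,0,0,0.2],[0,0,0,0,0.2],[0,0,0,0,0.2]], "grip_force": 25}}

```text
time_s: 4.8
tool_pos: [462.8, -95.6, 270.8]
tcp_rot: [0.693, 0.135, 0.695, -0.135]
force: [-12.9, 4.1, 11.9]
finger_gap: 29.6
```

{"op": "drive_tool", "data": {"increments": [[0,0,0,0,0.2],[0,0,0,0,0.2],[0,0,0,0,0.2],[0,0,0,0,0.2],[0,0,0,0,0.2]], "grip_force": 25}}

```text
time_s: 5.3
tool_pos: [462.8, -95.6, 270.8]
tcp_rot: [0.693, 0.135, 0.695, -0.135]
force: [-11.6, 4.7, 11.4]
finger_gap: 29.7
```

Grip closed on 29.6 mm, the block's 30 mm side. I relieve the side load and slide.

{"op": "drive_tool", "data": {"increments": [[-0.04,0,-0.05,0,0.2],[0,0.3,0,0,0.2],[0,0.3,0,0,0.2],[0,0.3,0,0,0.2],[0,0.3,0,0,0.2]]}}

```text
time_s: 5.8
tool_pos: [474.1, -67.0, 271.0]
tcp_rot: [0.694, 0.135, 0.695, -0.135]
force: [-4.2, -1.1, -6.2]
finger_gap: 29.8
```

{"op": "drive_tool", "data": {"increments": [[0,0.3,0,0,0.2],[0,0.3,0,0,0.2],[0,0.3,0,0,0.2],[0,0.3,0,0,0.2],[0,0.3,0,0,0.2]]}}

```text
time_s: 6.3
tool_pos: [488.1, -32.4, 270.9]
tcp_rot: [0.694, 0.135, 0.694, -0.135]
force: [-5.0, -0.3, -8.4]
finger_gap: 29.4
```

{"op": "drive_tool", "data": {"increments": [[0,0.1,0,0,0.2],[0,0.05,0,0,0.2],[0,0.05,0,0,0.2],[0,0.05,0,0,0.2],[0,0,0,0,0.2]]}}

```text
time_s: 6.8
tool_pos: [490.3, -27.0, 270.9]
tcp_rot: [0.694, 0.135, 0.694, -0.135]
force: [-6.1, 0.8, -6.6]
finger_gap: 29.5
```

{"op": "drive_tool", "data": {"increments": [[0,0.05,0,0,0.2],[0,0.05,0,0,0.2],[0,0.05,0,0,0.2],[0,0.05,0,0,0.2],[0,0,0,0,0.2]]}}

```text
time_s: 7.3
tool_pos: [491.1, -25.1, 271.0]
tcp_rot: [0.693, 0.132, 0.695, -0.137]
force: [-15.0, -23.5, -2.3]
finger_gap: 29.4
```

{"op": "drive_tool", "data": {"increments": [[0,0.04,0,0,0.2],[0,0.04,0,0,0.2],[0,0,0,0,0.2],[0,0,0,0,0.2],[0,0,0,0,0.2]]}}

```text
time_s: 7.8
tool_pos: [491.5, -23.9, 270.9]
tcp_rot: [0.693, 0.132, 0.695, -0.137]
force: [-17.6, -30.3, -1.1]
finger_gap: 29.5
```

The stop is felt (about 35 N along the slide, at 77 mm travel as predicted). Releasing and rising.

{"op": "drive_tool", "data": {"increments": [[0,0,0,0,1],[0,0,0,0,1],[0,0,0,0,1],[0,0,0,0,1],[0,0,0,0,1]]}}

```text
time_s: 8.3
tool_pos: [493.3, -20.6, 271.4]
tcp_rot: [0.694, 0.135, 0.694, -0.135]
force: [-0.5, -0.0, -0.5]
finger_gap: 85.5
```

{"op": "drive_tool", "data": {"increments": [[-0.6,0,0,0,1],[-0.6,0,0,0,1],[-0.6,0,0,0,1],[-0.6,0,0,0,1],[-0.6,0,0,0,1]]}}

```text
time_s: 8.8
tool_pos: [493.1, -20.6, 346.9]
tcp_rot: [0.694, 0.135, 0.694, -0.135]
force: [0.3, 0.6, 0.1]
finger_gap: 85.5
```

```bash
python3 -c "
from h import *
go(612,115.5,280,-21.8)"
```

```text
pos [493.1 -20.6 346.9] xaxis [ 0.  0. -1.] zdeg -21.97 t 8.8 F [0.3 0.6 0.1] gap 85.5 q [-0.14  0.2   1.74  0.    1.2   0.25]
units [2.676 6.828 2.373] turn -0.1686328788001923
```

{"op": "drive_tool", "data": {"increments": [[0,0.683,0.237,0,1],[0,0.683,0.237,0,1],[0,0.683,0.237,0,1],[0,0.683,0.237,0,1],[0,0.683,0.237,0,1]]}}

```text
time_s: 9.3
tool_pos: [553.2, 48.6, 345.6]
tcp_rot: [0.694, 0.135, 0.694, -0.135]
force: [0.3, -0.6, -0.8]
finger_gap: 85.1
```

{"op": "drive_tool", "data": {"increments": [[0,0.683,0.237,0,1],[0,0.683,0.237,0,1],[0,0.683,0.237,0,1],[0,0.683,0.237,0,1],[0,0.683,0.237,0,1]]}}

```text
time_s: 9.8
tool_pos: [612.5, 116.8, 345.4]
tcp_rot: [0.694, 0.135, 0.694, -0.135]
force: [-0.5, -0.4, -0.1]
finger_gap: 85.4
```

{"op": "drive_tool", "data": {"increments": [[0.53,0,0,0,1],[0.53,0,0,0,1],[0.53,0,0,0,1],[0.53,0,0,0,1],[0.53,0,0,0,1]]}}

```text
time_s: 10.3
tool_pos: [611.6, 115.0, 278.5]
tcp_rot: [0.694, 0.135, 0.694, -0.135]
force: [0.1, -0.4, -0.3]
finger_gap: 85.5
```

{"op": "drive_tool", "data": {"increments": [[0,0,0,0,0.05],[0,0,0,0,0.05],[0,0,0,0,0.05],[0,0,0,0,0.05],[0,0,0,0,0.05]], "grip_force": 25}}

```text
time_s: 10.8
tool_pos: [611.1, 116.0, 280.6]
tcp_rot: [0.693, 0.135, 0.695, -0.135]
force: [-6.2, 1.1, 7.5]
finger_gap: 15.1
```

{"op": "drive_tool", "data": {"increments": [[0,0,0,0,0.05],[0,0,0,0,0.05],[0,0,0,0,0.05],[0,0,0,0,0.05],[0,0,0,0,0.05]]}}

```text
time_s: 11.3
tool_pos: [611.1, 116.1, 280.6]
tcp_rot: [0.694, 0.135, 0.695, -0.135]
force: [-8.0, 3.1, 6.8]
finger_gap: 15.6
```

```bash
python3 -c "
from h import *
go(612,115.5,280,-76.4);print(env.observe()['ft_torque'])
snap('scene','e.png',(215,100,385,300),3)"
```

```text
pos [611.1 116.1 280.6] xaxis [-0.002  0.001 -1.   ] zdeg -21.97 t 11.3 F [-8.   3.1  6.8] gap 15.6 q [0.11 0.5  1.48 0.   1.16 0.5 ]
units [ 0.024 -0.007  0.042] turn 54.43497646462002
[0.45701291 1.28113963 0.01834449]
```

View pics/e.png

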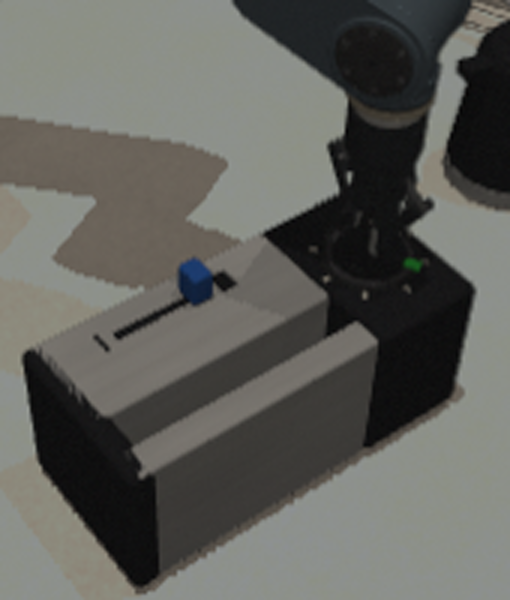

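Blue grip (195,280) now sits next to the thick icon; the gripper holds the dial bar (gap 15.6 mm), clear of the green tab (413,265). Turning clockwise 54.4°.

{"op": "drive_tool", "data": {"increments": [[0,0,0,5.44,0.05],[0,0,0,5.44,0.05],[0,0,0,5.44,0.05],[0,0,0,5.44,0.05],[0,0,0,5.44,0.05]]}}

```text
time_s: 11.85
tool_pos: [610.8, 116.2, 280.6]
tcp_rot: [0.641, 0.295, 0.643, -0.295]
force: [-9.7, 4.5, 7.3]
finger_gap: 15.8
```

{"op": "drive_tool", "data": {"increments": [[0,0,0,5.44,0.05],[0,0,0,5.44,0.05],[0,0,0,5.44,0.05],[0,0,0,5.44,0.05],[0,0,0,5.44,0.05]]}}

```text
time_s: 12.35
tool_pos: [610.6, 116.5, 280.6]
tcp_rot: [0.554, 0.438, 0.556, -0.438]
force: [-11.9, 6.1, 8.8]
finger_gap: 15.6
```

{"op": "drive_tool", "data": {"increments": [[0,0,0,0,0.05],[0,0,0,0,0.05],[0,0,0,0,0.05],[0,0,0,0,1],[0,0,0,0,1]]}}

```text
time_s: 12.85
tool_pos: [612.0, 115.4, 280.2]
tcp_rot: [0.556, 0.437, 0.556, -0.437]
force: [-0.0, -0.2, 0.5]
finger_gap: 43.8
```

{"op": "drive_tool", "data": {"increments": [[0,0,0,0,1],[0,0,0,0,1],[0,0,0,0,1],[-0.3,0,0,0,1],[-0.6,0,0,0,1]]}}

```text
time_s: 13.35
tool_pos: [611.6, 115.3, 302.1]
tcp_rot: [0.555, 0.437, 0.556, -0.438]
force: [-0.9, -0.1, 0.5]
finger_gap: 85.4
```

{"op": "drive_tool", "data": {"increments": [[-0.6,0,0,0,1],[-0.6,0,0,0,1],[-0.6,0,0,0,1],[-0.6,0,0,0,1],[-0.6,0,0,0,1]]}}

```text
time_s: 13.85
tool_pos: [611.9, 115.4, 378.7]
tcp_rot: [0.556, 0.437, 0.556, -0.437]
force: [-0.1, -0.2, -1.0]
finger_gap: 85.5
```

```bash
python3 -c "
from h import *
go(450,-200,350,-76.4)"
```

```text
pos [611.9 115.4 378.7] xaxis [ 0.001  0.    -1.   ] zdeg -76.38 t 13.85 F [-0.1 -0.2 -1. ] gap 85.5 q [ 0.11  0.43  1.36 -0.    1.36  1.44]
units [ 1.143 -9.262 10.737] turn 0.015654439434641176
```

{"op": "drive_tool", "data": {"increments": [[0,-0.9,0.95,0,1],[0,-0.9,0.95,0,1],[0,-0.9,0.95,0,1],[0,-0.9,0.95,0,1],[0,-0.9,0.95,0,1]]}}

```text
time_s: 14.35
tool_pos: [529.7, -27.5, 378.1]
tcp_rot: [0.556, 0.437, 0.556, -0.437]
force: [1.0, 0.2, 0.3]
finger_gap: 85.5
```

{"op": "drive_tool", "data": {"increments": [[0,-0.9,0.95,0,1],[0,-0.9,0.95,0,1],[0,-0.9,0.95,0,1],[0,-0.9,0.95,0,1],[0,-0.9,0.95,0,1]]}}

```text
time_s: 14.85
tool_pos: [448.3, -169.4, 378.1]
tcp_rot: [0.556, 0.437, 0.555, -0.437]
force: [0.4, 0.0, -0.2]
finger_gap: 85.7
```

```bash
python3 -c "
from h import *
snap('top','f.png',(220,140,360,250),5.6);snap('scene','g.png',(215,155,385,300),4.5)"
```

```text
(no output)
```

View pics/f.png

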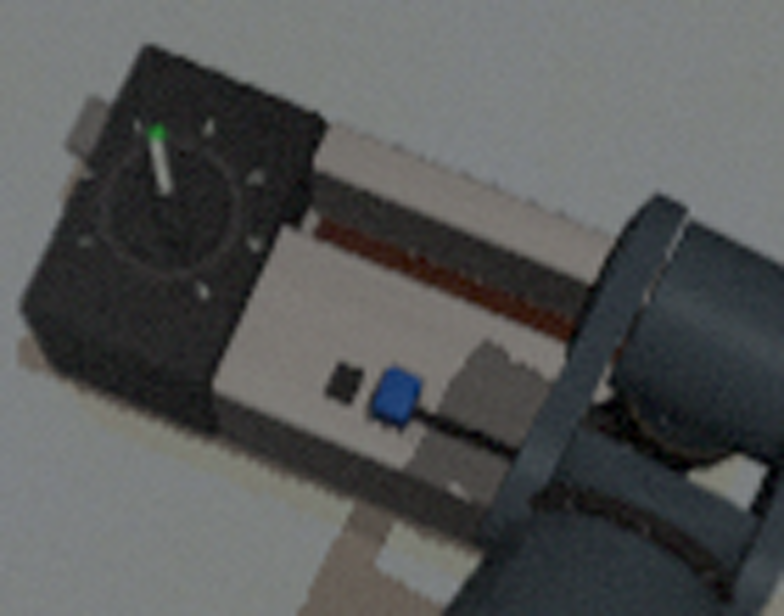

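View pics/g.png

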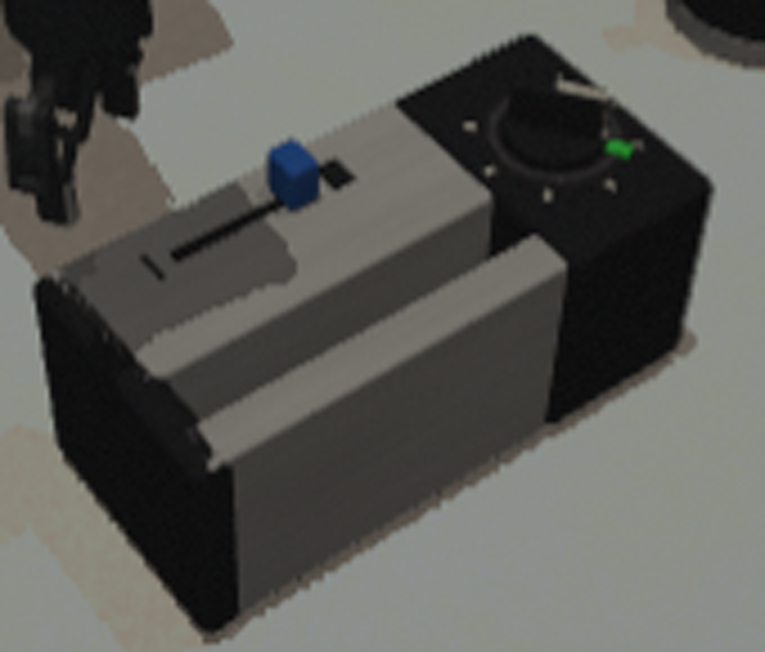

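Top crop: the pointer stripe (155,138)-(166,192) points at the green tab, now partly hidden behind the bar end. Scene crop: stripe (558,84)-(606,97), green tab unmoved at (620,149), blue top centre (294,157). I'll check with numbers.

```bash
python3 - <<'E'
from h import *
a=camera("top");b=camera("scene")
P=lambda X,Y,z:pt(a,220+X/5.6-.4,140+Y/5.6-.4,z)
Q=lambda X,Y,z:pt(b,215+X/4.5-.4,155+Y/4.5-.4,z)
ang=lambda d:np.degrees(np.arctan2(d[1],d[0])).round(1)
for f,s0,s1,bl in((P,(155,138),(166,192),(400,391)),(Q,(606,97),(558,84),(295,156))):
  o=f(*s0,237);i=f(*s1,237);print(o.round(1),i.round(1),ang(o-i),"from axis",ang(o-[611,116,237]),np.hypot(*(o-[611,116,237])[:2]).round(1),"blue",f(*bl,228).round(1))
# predicted pixels for tick/pointer outer end at several angles
for d in(8,13,18):
  e=np.array([np.cos(np.radians(d)),np.sin(np.radians(d)),0])
  for r in(3,32):
    p=np.array([611,116,237])+r*e;u,v=proj(a,p);x,y=proj(b,p);print(d,r,"top",((u+.4-220)*5.6).round(),((v+.4-140)*5.6).round(),"scene",((x+.4-215)*4.5).round(),((y+.4-155)*4.5).round())
def blob(c,m):
  f=c["frame"].astype(int);r,g,b_=f[...,0],f[...,1],f[...,2];k=(g>r+40)&(g>b_+40);ys,xs=np.nonzero(k);print(len(xs),pt(c,xs.mean(),ys.mean(),195).round(1))
blob(a,0);blob(b,0)
E
```

```text
[643. 126. 237.] [609.1 117.9 237. ] 13.4 from axis 17.4 33.5 blue [492.  -25.9 228. ]
[641.8 122.  237. ] [609.2 116.3 237. ] 9.9 from axis 11.1 31.4 blue [493.  -26.6 228. ]
8 3 top 169.0 184.0 scene 564.0 87.0
8 32 top 164.0 139.0 scene 606.0 99.0
13 3 top 168.0 184.0 scene 565.0 86.0
13 32 top 160.0 139.0 scene 607.0 96.0
18 3 top 168.0 184.0 scene 565.0 86.0
18 32 top 155.0 140.0 scene 608.0 93.0
6 [659.9 127.8 195. ]
19 [656.  125.1 195. ]
```

```bash
python3 -c "
from bench import env
print(env.finish_job())"
```

```text
the job is handed in; nothing more can be done
None
```

I slid the blue grip to its wide end and turned the dial clockwise by 54.4° to the green marker. Then I let go, moved the arm clear and handed the job in at about 15 s; no verdict was reported.

- **Blue grip:** at the end of the slide the push force rose to about 35 N, with the tool 77 mm along, which I took as the end stop. The last pictures show the grip beside the thick bar icon. They give 74.6 mm of travel, which is within picture reading error, so I relied on the force.
- **Dial:** the pointer reads between about 10° and 17°, depending on camera and method, and the tool was let go at 13.6°. The marker reads about 12–14°, so I judge the two within about 2° of each other. The widest single reading (17.4°) is 4–5° off; 7.5° is allowed.
- **Green marker:** its position in the scene view did not change. In the last top view the bar partly hid it, so that reading is weak.
- **Kettle, mug and jar:** the arm never worked near them, and the force readings showed no contact apart from the two grasps. I did not measure their positions again at the end.

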